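# Post the coin roll through the drop box flap

## Robot

A 6-joint arm with a two-finger parallel gripper is mounted at the origin on a cart in front of the work surface, level with it; the furniture and walls round the work are solid. World frame = base frame: x ahead of the robot, y to its left, z up, the work surface at z = 0. Lengths are in m, angles in rad, forces in N, time in s.
With the tool pointing down it reaches from about 0.3 to 0.775 m from the base axis. Payload 14.6 kg.
Tool frame: the origin (TCP) lies at the centre of the arm's flange, where the gripper is bolted on; the fingertips stand 199 mm ahead of it and the grasp point (between the pads) lies 180 mm ahead of it; z points along the fingers, y is the line along which they close (so a half turn about z gives the same grasp; the last joint's range is limited). The gripper opens to 94 mm and grips with 3 to 60 N. Pads are 16 mm wide; open, the fingers measure 119 mm over their backs; the gripper's body (75 mm by 177 mm) begins 78 mm behind the grasp point.
Start: joints at [-1.255, 0.3, 1.521, -0, 1.321, -0.067], TCP at [0.205, -0.51, 0.405] pointing down, gripper open.
Joint ranges: [-3.03, 3.03], [-0.79, 2.21], [0.23, 2.52], [-1.04, 4.18], [0, 3.07], [-2.55, 2.55]. Speed limits (rad/s): [2.22, 2.22, 2.57, 3.14, 3.14, 3.14].

## Interface

Orientations are given as [roll, pitch, yaw] about the fixed x, y, z axes, in that order (R = Rz(yaw) Ry(pitch) Rx(roll)).
In Python, from station import ctrl gives the robot as it stands. The module is installed in compiled form; this text tells all that it offers.
- The arm moves only by the tool servo_tool, never from a script. Its argument "motion" is a list of rows, each a list of 5 numbers: the closure, from 0 (fully open) to 1 (shut), then the shift along the world's x, y, z in cm, then the turn about the world's z in degrees. A call has 1 to 20 rows; each row is the pose to reach, as a shift and turn from the pose commanded when the call began; what a row does not reach only later rows make up. A row lasts 1/8 s, in which the tool goes at most 62.5 mm and 10.7 degrees, less where a joint would pass 70% of its speed; a pose out of reach is approached as far as the arm can. A call with a gripper value outside its range is refused whole. The fingers move at their own pace and stop on an object; "squeeze" is the grip in N (left out, the last holds). Time passes only in rows, so rows that repeat a pose let the fingers close. It gives the time, the measured TCP pose, the force, the opening and the grip force at its end, in the units of the state.
- ctrl.get_obs(): the state, without advancing time (a new reading comes with each control period).
- ctrl.camera(name): name is "scene" or "top" or "wrist"; returns a dict with "image" (384x512x3 uint8, red, green, blue), "fx", "fy", "cx", "cy" (pixels), "camera_from_world" (4x4, takes a point from world to camera coordinates); the wrist camera has in their place "hand_eye" (4x4, takes a point from camera to tool coordinates, whose origin is the TCP and whose axes are the flange's). Camera axes: x right, y up, looking along -z (the intrinsics and any distortion apply to the point x, -y, -z); pixel columns grow to the right and rows downward; lengths in m; the calibration is good to about 2 mm. A picture is of the moment at which its call begins: read the wrist's pose just before it. There is no depth.
- ctrl.hand_in(): hands the job in; it is judged then, once.
The state is a dict: "time_s": time; "qpos": joint angles; "joint_vel": joint speeds; "tau": joint torques, N m; "ee_pos": TCP position; "eef_rot": TCP orientation; "force": force on the tool from outside, world axes, zero at the start; "moment": the same for the moment, N m; "grip_width": finger opening in m; "grip_force": force on a finger pad.
Only numpy, scipy, OpenCV 4.12 (cv2) and the standard library are available. Lean on these libraries where they do the work, as an engineer would, in place of code of your own. Each camera call takes 0.05 s, during which the arm holds its last target. There are 200 camera calls.

## Task

Do the till's cash drop: with one finger push the sprung flap of the grey drop box beside the till well in and keep it there, and with the other finger push the paper-wrapped coin roll that lies on the box's sill in past it, so that it falls inside; then let the flap swing fully shut. Only push: do not squeeze the roll or lift it, and do not shove the flap open with the roll, whose paper would tear on the flap's edge. Leave the other things on the counter where they are.

Things in the scene. Friction and masses are not known exactly. Their poses are not given: they have to be found in the camera images.
- sill_edge (a point): Middle of the inner edge of the drop box's sill, on its top face, 85 mm above the worktop. x points level from the robot's side into the box, y left along the edge, z up. The box is grey steel, 152 mm wide, 225 mm deep, fixed. Inwards of the edge (x > 0) is the mouth under the flap, with no floor, only the inside of the box 40 to 75 mm below.
- sill_front (a point): Middle of the sill's front edge, 85 mm nearer the robot than sill_edge, same height and axes. Between the two the sill is a flat shelf with a black rubber mat, open at the front. 4 mm side walls, inner faces at y = +-72 mm, stand 8 mm above the sill until 30 mm short of sill_edge, then slope up to 140 mm above the worktop at the hinge.
- flap_hinge (a point): Middle of the hinge along the flap's upper edge, 130 mm above the worktop, 90 mm further in than sill_edge and 45 mm above it; barrel 11 mm thick; axes as sill_edge. Behind it lies the box's flat hood, 140 mm above the worktop.
- flap (a joint): Angle of the steel flap (136 mm wide, 97 mm from hinge to free edge), rad. 0: shut, sloping from the hinge down towards the robot, free edge 3 mm above and inside sill_edge. Grows as it is pressed down and in, stop 0.95; sprung shut by 0.2 Nm (0.4 at 0.95), 2 to 8 N at a finger. A fingertip 5 mm above sill level whose far face is 30 mm short of the hinge holds it at about 0.45.
- roll_center (a point): Centre of the coin roll: cylinder 25 mm in diameter, 60 mm long, 0.19 kg, tan paper with two blue bands, brass coins at the ends. It lies on the sill, its axis (own y) more or less along the sill's edge. It rolls when pushed, but twelve slight flats of the wrapper keep it from rolling off by itself (pushed fast it runs on a little). Its own x and z turn as it rolls.
- order_pad: Bystander: black order pad, 130 x 95 x 16 mm, lying to the right of the box; origin at its underside.
- loyalty_stamp: Bystander: small wooden hand stamp, 30 x 42 x 52 mm, left of the box; origin at its underside.
- receipt_roll0: Bystander: white paper roll, 52 mm wide, 57 mm tall, standing left of the box; origin at its underside.
- counter_bell: Bystander: domed service bell, 69 x 50 mm, left; origin at its underside.
- marker: Bystander: white and black marker pen, 135 mm long, 16 mm thick, lying at the right; origin at its underside.
- espresso_cup: Bystander: green espresso cup, 65 x 91 x 52 mm, far left; origin at its underside.
- drink_peach: Bystander: tall clear cup with a peach coloured iced drink, 108 mm wide, 181 mm tall, right, near the till; origin at its underside.
There are look-alikes about, which are no part of the job. There is more than one size of the part that bears roll_center; the job needs the smaller.

How it is judged:
By the outcome, as a careful person would: the job done as asked, in the order asked, and still so for the second after the job is handed in, with the robot touching nothing.
It also fails if it takes over 35 s, if anything falls off the work surface, if the arm or the gripper's body presses on something with over 40 N, if the wrist force passes 120 N, or if a joint passes its speed limit or range.

## Working session

There is one attempt and no reset: what is moved stays moved. The work goes in short steps, Python scripts to look and compute and a tool call to move; the robot and the scene stay as the last step left them, time stands still between calls to the robot, and variables do not carry over. Pictures are saved under pics/ and viewed, at most 10 in all, crops included, and the job is handed in when it is done.

Besides the shell and the picture viewer there is one more tool, called after "Request:" in YAML: its name, and indented under it one key for each argument. servo_tool: Moves the arm, as the interface text tells. Its arguments: {"type":"object","properties":{"motion":{"type":"array","items":{"type":"array","items":{"type":"number"}}},"squeeze":{"type":"number"}},"required":["motion"]}

```bash
mkdir -p pics
python3 - <<'E'
from station import ctrl
import cv2,numpy as np,pickle
o=ctrl.get_obs();print(o)
d={}
for n in("scene","top"):
    c=ctrl.camera(n);d[n]=c;print(n,{k:(np.round(v,4).tolist() if hasattr(v,'shape') else v) for k,v in c.items() if k!="image"})
    cv2.imwrite(f"pics/{n}0.png",cv2.resize(c["image"][:,:,::-1],(800,600),interpolation=cv2.INTER_CUBIC))
pickle.dump(d,open("d0.pkl","wb"))
E
```

```text
{'time_s': 0.0, 'qpos': array([-1.25461262e+00,  3.00495828e-01,  1.52157896e+00, -1.08496432e-05,
        1.32066667e+00, -6.66153574e-02]), 'joint_vel': array([ 1.26711380e-03, -4.29919275e-06, -9.67134395e-04,  1.62980513e-03,
       -5.53964715e-04, -5.18560459e-04]), 'tau': array([-3.46996538e-03, -5.31818676e+01, -3.52742100e+01,  7.07068574e-02,
        2.44100334e-02, -9.81397943e-05]), 'ee_pos': array([ 0.20541595, -0.51017286,  0.40407352]), 'eef_rot': array([-3.14044569e+00, -6.59860909e-05,  3.82801714e-01]), 'force': array([-0.12117994, -0.30433277,  0.21275902]), 'moment': array([-0.03401452, -0.01378826,  0.01765957]), 'grip_force': 0.0, 'grip_width': 0.09390000491436268}
scene {'fx': 479.40750328814613, 'fy': 479.40750328814613, 'cx': 260.8055922253479, 'cy': 195.2273542931096, 'camera_from_world': [[0.9027, -0.4297, 0.0204, -0.4141], [0.1903, 0.4415, 0.8769, -0.166], [-0.3858, -0.7877, 0.4803, -1.5304], [0.0, 0.0, 0.0, 1.0]]}
top {'fx': 377.8102605446819, 'fy': 377.8102605446819, 'cx': 255.727395656875, 'cy': 188.86073275124355, 'camera_from_world': [[-0.0195, -0.9996, 0.0182, -0.0104], [0.9799, -0.0155, 0.1991, -0.4952], [-0.1987, 0.0217, 0.9798, -1.3101], [0.0, 0.0, 0.0, 1.0]]}
```

View pics/scene0.png

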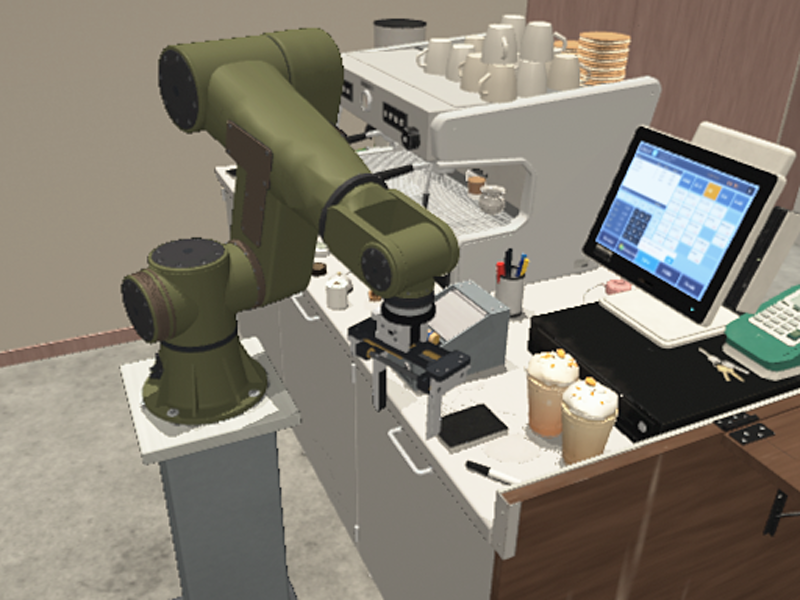

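View pics/top0.png

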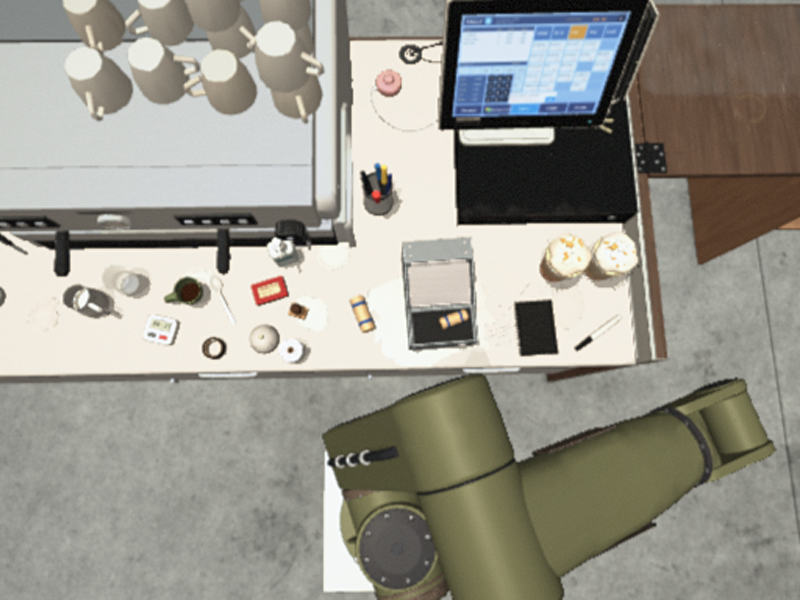

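Two rolls can be seen in the top view. One is at (454,318), on the sill's black mat. The other is at (361,314), longer, lying on the worktop left of the box. The smaller one on the sill fits the description. I'll confirm it in an enlarged crop.

Run:
```python
import cv2,pickle
c=pickle.load(open("d0.pkl","rb"))["top"]["image"][145:230,220:320,::-1]
cv2.imwrite("pics/crop0.png",cv2.resize(c,None,fx=7,fy=7,interpolation=cv2.INTER_CUBIC))
```

```text
(no output)
```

View pics/crop0.png

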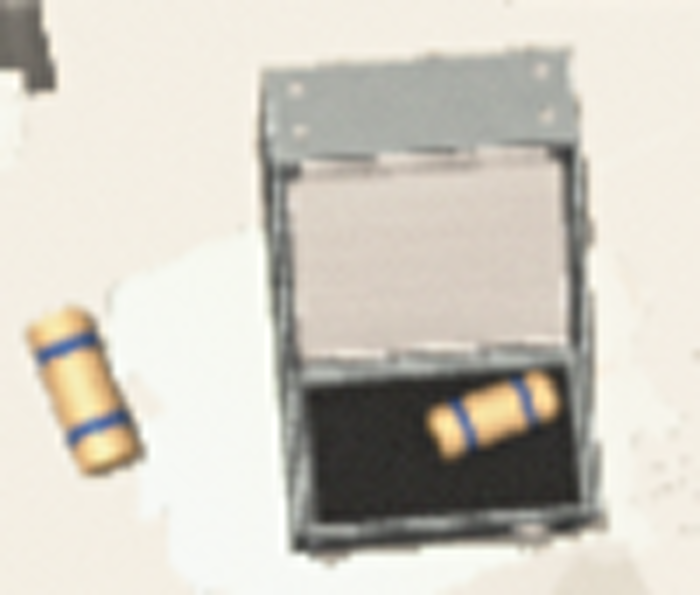

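Confirmed: in the crop the smaller roll sits on the mat, centred at (495,412) with its left end nearer the robot. The longer one at (85,390) is the look-alike. Next I'll fit the box pose and the roll position.

```bash
cat > h.py <<'E'
import numpy as np
def proj(c,P,M=None):
    M=c["camera_from_world"] if M is None else M
    p=np.c_[P,np.ones(len(P))]@M.T
    return np.c_[c["cx"]+c["fx"]*p[:,0]/-p[:,2], c["cy"]-c["fy"]*p[:,1]/-p[:,2]]
def back(c,uv,z,M=None):
    M=c["camera_from_world"] if M is None else M
    W=np.linalg.inv(M); uv=np.atleast_2d(uv)
    d=np.c_[(uv[:,0]-c["cx"])/c["fx"],-(uv[:,1]-c["cy"])/c["fy"],-np.ones(len(uv))]@W[:3,:3].T
    o=W[:3,3]; return o+d*((z-o[2])/d[:,2])[:,None]
def box(t): # -> function local->world ; t = x,y of sill_edge, yaw
    c,s=np.cos(t[2]),np.sin(t[2])
    return lambda P:np.array(P,float)@np.array([[c,s,0],[-s,c,0],[0,0,1]])+[t[0],t[1],.085]
def local(t,Q):
    c,s=np.cos(t[2]),np.sin(t[2]); return (np.array(Q)-[t[0],t[1],.085])@np.array([[c,-s,0],[s,c,0],[0,0,1]])
E
python3 - <<'E'
from h import *
import pickle
from scipy.optimize import least_squares
c=pickle.load(open("d0.pkl","rb"))["top"]
px=lambda a:np.array(a)/7.+[220,145]-.43
L=[(.140,.076,.055),(.140,-.076,.055),(.09,.076,.055),(.09,-.076,.055),(-.085,.076,.008),(-.085,-.076,.008)]
U=px([(262,72),(570,48),(270,162),(578,145),(297,530),(595,508)])
r=least_squares(lambda t:(proj(c,box(t)(L))-U).ravel(),[.5,-.05,0])
print(r.x,np.round(r.fun.reshape(-1,2),2))
t=r.x;np.save("t.npy",t)
R=back(c,px([(440,440),(548,395),(495,415)]),.0975);print(R,np.round(local(t,R),4))
print(np.round((proj(c,box(t)([(0,.072,0),(0,-.072,0),(-.085,.072,0),(-.085,-.072,0)]))+.43-[220,145])*7))
E
```

```text
[ 0.46289514 -0.10666359  0.05308746] [[-0.16 -0.98]
 [-0.02 -0.4 ]
 [-0.23  0.29]
 [ 0.24 -0.21]
 [-0.65  0.59]
 [ 0.84  0.63]]
[[ 0.41861653 -0.10872962  0.0975    ]
 [ 0.44015919 -0.16286871  0.0975    ]
 [ 0.43060321 -0.136283    0.0975    ]] [[-0.0443  0.0003  0.0125]
 [-0.0257 -0.0549  0.0125]
 [-0.0338 -0.0279  0.0125]]
[[287. 366.]
 [574. 346.]
 [300. 535.]
 [590. 515.]]
```

Request:
servo_tool:
  motion:
    - [0, 2, 4, 0, 10]
    - [0, 4, 8, 0, 20]
    - [0, 6, 12, 0, 30]
    - [0, 8, 16, 0, 40]
    - [0, 10, 20, 0, 50]
    - [0, 11, 24, 0, 60]
    - [0, 12, 28, 0, 70]
    - [0, 13, 32, 0, 80]
    - [0, 14, 36, 0, 90]
    - [0, 14.5, 40, 0, 93]
    - [0, 14.5, 40, 0, 93]
    - [0, 14.5, 40, 0, 93]

```text
time_s: 1.6
ee_pos: [0.3504, -0.1105, 0.4046]
eef_rot: [-3.141, 0.0, 2.006]
force: [-0.4, 0.2, -0.6]
grip_width: 0.0942
grip_force: 0.0
```

Run:
```python
from station import ctrl
import cv2,pickle
o=ctrl.get_obs();w=ctrl.camera("wrist");s=ctrl.camera("top")
pickle.dump((o,w,s),open("d1.pkl","wb"))
print(o["time_s"],o["ee_pos"],o["eef_rot"],o["qpos"],w["hand_eye"],w["fx"],w["cx"],w["cy"])
cv2.imwrite("pics/w1.png",cv2.resize(w["image"][:,:,::-1],(800,600),interpolation=cv2.INTER_CUBIC))
```

```text
1.6 [ 0.35040808 -0.11047797  0.40458647] [-3.14145044e+00  3.21252468e-05  2.00572118e+00] [-4.05175379e-01 -1.22689783e-01  1.98117139e+00 -1.32800544e-04
  1.28318203e+00 -8.40062550e-01] [[ 6.92425480e-04  9.71832676e-01  2.35670895e-01  6.74966856e-02]
 [ 9.99999681e-01 -7.66576532e-04  2.23018050e-04 -6.46740576e-04]
 [ 3.97396006e-04  2.35670665e-01 -9.71832897e-01  1.84522267e-02]
 [ 0.00000000e+00  0.00000000e+00  0.00000000e+00  1.00000000e+00]] 290.15204747069123 251.41103160999592 187.82460508009436
```

View pics/w1.png

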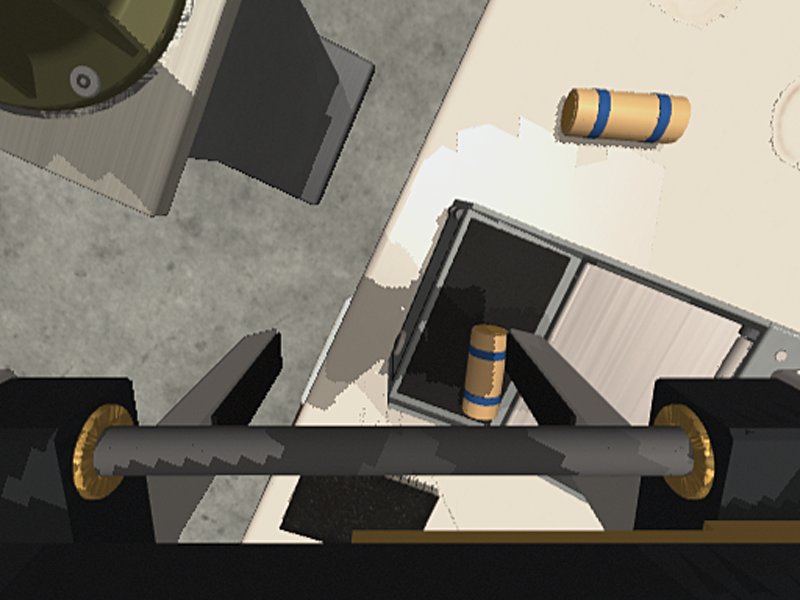

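```bash
cat >> h.py <<'E'
from scipy.spatial.transform import Rotation as Ro
def wM(o,w):
    T=np.eye(4);T[:3,:3]=Ro.from_euler("xyz",o["eef_rot"]).as_matrix();T[:3,3]=o["ee_pos"]
    return np.linalg.inv(T@w["hand_eye"])
E
python3 - <<'E'
from h import *
import pickle
o,w,s=pickle.load(open("d1.pkl","rb"));M=wM(o,w);t=np.load("t.npy")
px=lambda a:(np.array(a)+.5)/1.5625-.5
f=lambda a,z:print(np.round(local(t,back(w,px(a),z,M))*1000,1).tolist())
print("roll");f([(489,332),(483,412),(486,372)],.0975)
print("mat FL,IL,FR");f([(472,222),(578,262),(398,393)],.085)
print("wall FL outer top");f([(462,203)],.093)
print("hood front left");f([(768,325)],.14)
# fingertip location: 199mm ahead, inner faces at +-47
T=np.linalg.inv(w["hand_eye"])
for P in [(0,.047,.199),(0,-.047,.199),(.008,.047,.199),(.008,-.047,.199),(.008,-.0595,.199)]:
    print(P,proj(w,np.array([P]),T)*1.5625)
E
```

```text
roll
[[-43.0, -0.9, 12.5], [-22.2, -55.9, 12.5], [-32.8, -27.8, 12.5]]
mat FL,IL,FR
[[-81.1, 61.2, 0.0], [-4.1, 63.5, 0.0], [-80.4, -70.3, 0.0]]
wall FL outer top
[[-93.5, 69.8, 8.0]]
hood front left
[[88.2, 71.7, 55.0]]
(0, 0.047, 0.199) [[505.77254102 348.16176182]]
(0, -0.047, 0.199) [[283.08195946 347.9850716 ]]
(0.008, 0.047, 0.199) [[506.90964075 330.10307974]]
(0.008, -0.047, 0.199) [[282.00328025 329.92662937]]
(0.008, -0.0595, 0.199) [[252.09926817 329.90316816]]
```

Request:
servo_tool:
  motion:
    - [0.3, 1, -1, 0, 10]
    - [0.68, 2, -2, 0, 20]
    - [0.68, 2.9, -2.8, 0, 30]
    - [0.68, 2.9, -2.8, 0, 40]
    - [0.68, 2.9, -2.8, 0, 50]
    - [0.68, 2.9, -2.8, 0, 60]
    - [0.68, 2.9, -2.8, 0, 68]
    - [0.68, 2.9, -2.8, -3, 68]
    - [0.68, 2.9, -2.8, -6, 68]
    - [0.68, 2.9, -2.8, -9, 68]
    - [0.68, 2.9, -2.8, -11, 68]
    - [0.68, 2.9, -2.8, -11.5, 68]
    - [0.68, 2.9, -2.8, -11.5, 68]

```text
time_s: 3.32
ee_pos: [0.3795, -0.1387, 0.29]
eef_rot: [-3.142, 0.0, -3.091]
force: [0.4, -0.1, 1.0]
grip_width: 0.0299
grip_force: 0.0
```

```bash
cat > look.py <<'E'
import sys,cv2,pickle
from station import ctrl
n=sys.argv[1]
o=ctrl.get_obs();w=ctrl.camera("wrist");s=ctrl.camera("top")
pickle.dump((o,w,s),open(f"{n}.pkl","wb"))
a=cv2.resize(w["image"][:,:,::-1],(576,432),interpolation=cv2.INTER_CUBIC)
b=cv2.resize(s["image"][145:235,225:315,::-1],(224,224),interpolation=cv2.INTER_CUBIC)
b=cv2.copyMakeBorder(b,0,208,0,0,cv2.BORDER_CONSTANT)
cv2.imwrite(f"pics/{n}.png",cv2.hconcat([a,b]))
print(o["time_s"],o["ee_pos"],o["eef_rot"],o["force"],o["grip_width"])
E
python3 look.py a2
```

```text
3.325 [ 0.37949194 -0.13868359  0.28995249] [-3.14152092e+00  8.42349376e-05 -3.09135634e+00] [ 0.38652432 -0.06865537  0.9772721 ] 0.029892314072512364
```

View pics/a2.png

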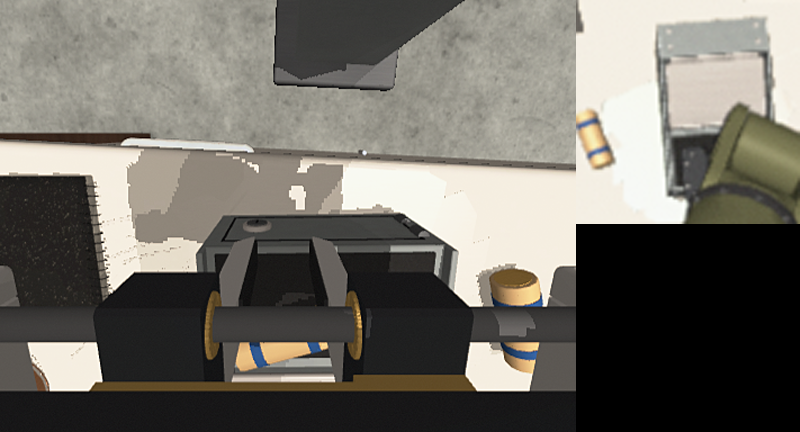

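The fingers are on the mat behind the roll and aligned with it. I'll square the roll with a slow push.

Request:
servo_tool:
  motion:
    - [0.68, 0.5, 0, 0, 0]
    - [0.68, 0.9, 0, 0, 0]
    - [0.68, 1.3, 0.1, 0, 0]
    - [0.68, 1.7, 0.1, 0, 0]
    - [0.68, 2.0, 0.1, 0, 0]
    - [0.68, 2.3, 0.1, 0, 0]
    - [0.68, 2.6, 0.1, 0, 0]
    - [0.68, 2.9, 0.1, 0, 0]
    - [0.68, 3.1, 0.2, 0, 0]
    - [0.68, 3.3, 0.2, 0, 0]
    - [0.68, 3.5, 0.2, 0, 0]
    - [0.68, 3.6, 0.2, 0, 0]
    - [0.68, 3.6, 0.2, 0, 0]
    - [0.68, 3.5, 0.2, 0, 0]

```text
time_s: 5.18
ee_pos: [0.4144, -0.1362, 0.2897]
eef_rot: [-3.141, 0.0, -3.09]
force: [-1.0, -0.2, -1.2]
grip_width: 0.03
grip_force: 0.1
```

```bash
python3 look.py a3
```

```text
5.175 [ 0.4144334  -0.13623153  0.28966351] [-3.14138384e+00  2.65439509e-04 -3.09038618e+00] [-1.01011606 -0.17568306 -1.18972287] 0.029963245060616137
```

View pics/a3.png

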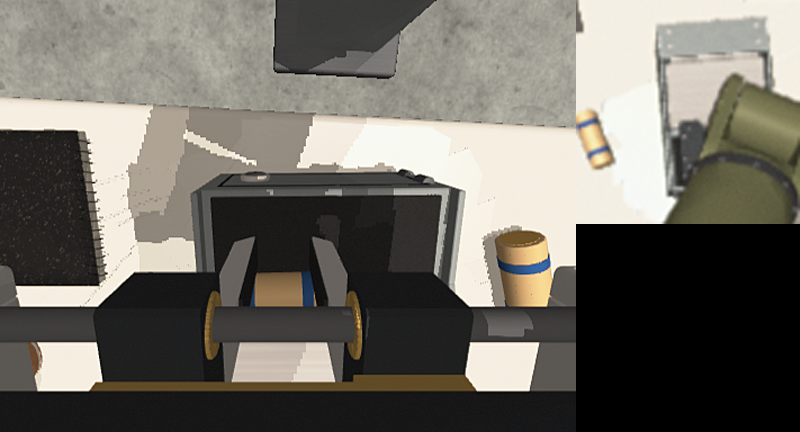

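The roll now lies square against both fingers. I'll back off, lift, turn to the working lean (yaw about 115°) and take one look.

Request:
servo_tool:
  motion:
    - [0.68, -0.3, 0, 0, 0]
    - [0.68, -1, 0, 0, 0]
    - [0.68, -2.5, 0, 0, 0]
    - [0.68, -4, 0.5, 4, 0]
    - [0.68, -6, 1, 8, -5]
    - [0.68, -6, 1.5, 11.5, -15]
    - [0.5, -6, 1.5, 11.5, -25]
    - [0.3, -6, 1.5, 11.5, -35]
    - [0, -6, 1.5, 11.5, -45]
    - [0, -6, 1.5, 11.5, -55]
    - [0, -6, 1.5, 11.5, -65]
    - [0, -6, 1.5, 11.5, -68]
    - [0, -6, 1.5, 11.5, -68]
    - [0, -6, 1.5, 11.5, -68]

```text
time_s: 7.02
ee_pos: [0.3541, -0.1212, 0.4046]
eef_rot: [3.142, 0.0, 2.007]
force: [0.4, -0.4, -0.5]
grip_width: 0.0945
grip_force: 0.0
```

```bash
python3 look.py a4
python3 - <<'E'
import pickle,cv2
o,w,s=pickle.load(open("a4.pkl","rb"))
cv2.imwrite("pics/a4c.png",cv2.resize(w["image"][115:290,230:480,::-1],None,fx=3.2,fy=3.2,interpolation=cv2.INTER_CUBIC))
E
```

```text
7.025 [ 0.35405795 -0.12116544  0.40460169] [3.14157858e+00 6.23055563e-05 2.00714753e+00] [ 0.42614388 -0.38708926 -0.49819816] 0.09453054007047175
```

View pics/a4c.png

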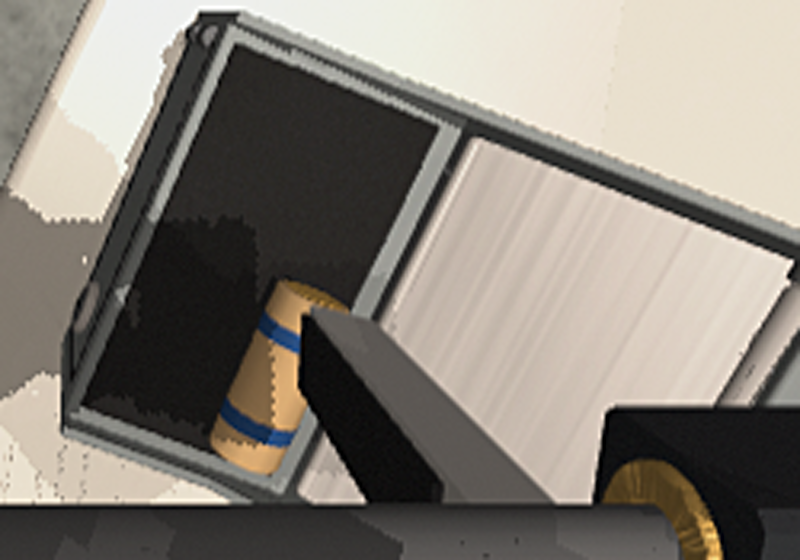

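Run:
```python
from h import *
import pickle
o,w,s=pickle.load(open("a4.pkl","rb"));M=wM(o,w);t=np.load("t.npy");t[1]-=.0015
px=lambda a:(np.array(a)+.5)/3.2-.5+[230,115]
def f(n,a,z):q=back(w,px(a),z,M);print(n,np.round(local(t,q)*1000,1).tolist())
f("roll L,R",[(313,293),(247,459)],.0975)
f("roll back side L,R",[(277,282),(213,445)],.0975)
f("edge",[(470,128),(290,495)],.085)
f("front",[(232,30),(75,425)],.085)
f("hinge barrel L front",[(795,280)],.135)
f("wall outer L",[(240,12)],.093); f("wall outer R",[(65,432)],.093)
print(local(t,o["ee_pos"]))
```

```text
roll L,R [[-28.4, 1.6, 12.5], [-23.7, -60.1, 12.5]]
roll back side L,R [[-40.8, 0.6, 12.5], [-36.6, -59.7, 12.5]]
edge [[-0.7, 69.0, 0.0], [1.2, -72.2, 0.0]]
front [[-85.2, 68.4, 0.0], [-80.4, -75.9, 0.0]]
hinge barrel L front [[81.9, 62.8, 50.0]]
wall outer L [[-86.5, 73.9, 8.0]]
wall outer R [[-84.0, -76.1, 8.0]]
[-0.10937377 -0.00720836  0.31960169]
```

```bash
cat > plan.py <<'E'
from h import *
t=np.load("t.npy");t[1]-=.0015
def row(far,near,base,yaw0): # mm local centres -> closure, shift cm, turn deg
    far,near=np.array(far),np.array(near);v=far-near;d=np.hypot(*v)
    p=box(t)([[*((far+near)/2000),0]])[0]
    yaw=np.degrees(np.arctan2(v[1],v[0])+t[2])+90
    return np.round([1-(d-12.5)/94,*((p[:2]-base[:2])*100),0,yaw-yaw0],2).tolist()
E
python3 - <<'E'
from plan import *
b=[.3541,-.1212];y0=115.0
for n,f in (("P1",-60),("P2",49),("P3",57)): print(n,row((f,17),(f-98.7,-23),b,y0))
for k in np.linspace(0,1,9): print(row((57,17),(57-98.7+k*(98.7-64.5),-23-k*2),b,y0))
E
```

```text
P1 [0.0, -0.02, 0.42, 0.0, 0.1]
P2 [0.0, 10.86, 1.0, 0.0, 0.1]
P3 [0.0, 11.66, 1.04, 0.0, 0.1]
[0.0, 11.66, 1.04, 0.0, 0.1]
[0.04, 11.87, 1.04, 0.0, 1.13]
[0.08, 12.09, 1.04, 0.0, 2.23]
[0.12, 12.3, 1.04, 0.0, 3.43]
[0.16, 12.52, 1.04, 0.0, 4.72]
[0.2, 12.73, 1.04, 0.0, 6.12]
[0.24, 12.94, 1.04, 0.0, 7.64]
[0.28, 13.16, 1.04, 0.0, 9.3]
[0.31, 13.37, 1.04, 0.0, 11.11]
```

Request:
servo_tool:
  motion:
    - [0, 0, 0.4, -4, 0]
    - [0, 0, 0.4, -8, 0]
    - [0, 0, 0.4, -11, 0]
    - [0, 0, 0.4, -11.6, 0]
    - [0, 1.5, 0.5, -11.6, 0]
    - [0, 3, 0.6, -11.6, 0]
    - [0, 4.5, 0.7, -11.6, 0]
    - [0, 6, 0.8, -11.6, 0]
    - [0, 7, 0.8, -11.6, 0]
    - [0, 8, 0.9, -11.6, 0]
    - [0, 9, 0.9, -11.6, 0]
    - [0, 10, 1, -11.6, 0]
    - [0, 10.8, 1, -11.6, 0]
    - [0, 10.8, 1, -11.6, 0]
  squeeze: 25

```text
time_s: 8.88
ee_pos: [0.4628, -0.1111, 0.2886]
eef_rot: [-3.142, -0.0, 2.006]
force: [-4.6, 0.3, 3.6]
grip_width: 0.0944
grip_force: 2.5
```

```bash
python3 look.py a5
```

```text
8.875 [ 0.46283566 -0.11113754  0.28857554] [-3.14152582e+00 -1.40510992e-04  2.00614445e+00] [-4.57956852  0.27457595  3.57210104] 0.0944219509879109
```

View pics/a5.png

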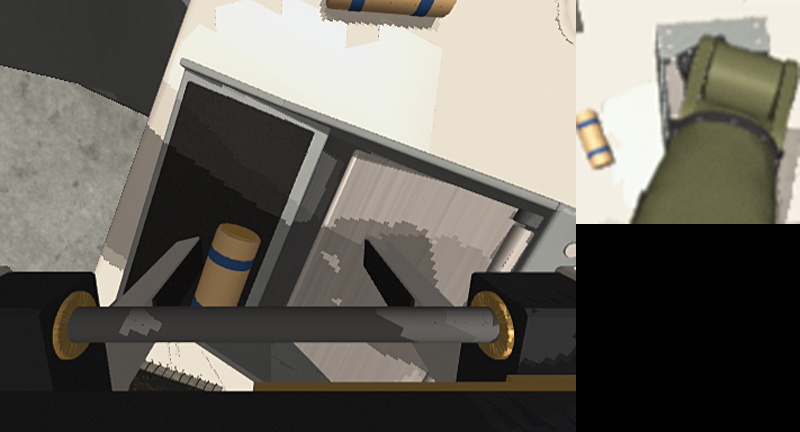

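The flap is held well in by the far finger at (370,245). The near finger tip at (195,240) is just behind the untouched roll at (225,270). Next I'll push a little further and bring the near finger in while the far one stays put.

Request:
servo_tool:
  motion:
    - [0, 0.4, 0, 0, 0]
    - [0, 0.8, 0, 0, 0]
    - [0.02, 0.97, 0, 0, 0.6]
    - [0.04, 1.07, 0, 0, 1.1]
    - [0.06, 1.18, 0, 0, 1.7]
    - [0.08, 1.29, 0, 0, 2.2]
    - [0.1, 1.4, 0, 0, 2.8]
    - [0.12, 1.5, 0, 0, 3.4]
    - [0.14, 1.61, 0, 0, 4.1]
    - [0.16, 1.72, 0, 0, 4.7]
    - [0.18, 1.83, 0, 0, 5.4]
    - [0.2, 1.93, 0, 0, 6.1]
    - [0.22, 2.04, 0, 0, 6.9]
    - [0.24, 2.14, 0, 0, 7.6]
    - [0.26, 2.25, 0, 0, 8.4]
    - [0.28, 2.36, 0, 0, 9.3]
    - [0.3, 2.46, 0, 0, 10.2]
    - [0.31, 2.57, 0, 0, 11]
    - [0.31, 2.57, 0, 0, 11]
    - [0.31, 2.57, 0, 0, 11]

```text
time_s: 11.48
ee_pos: [0.4877, -0.1115, 0.2884]
eef_rot: [-3.14, -0.001, 2.198]
force: [-7.9, -3.5, 1.7]
grip_width: 0.0648
grip_force: 3.6
```

```bash
python3 look.py a6
```

```text
11.475 [ 0.48769528 -0.11148236  0.2884339 ] [-3.14010249e+00 -5.66398415e-04  2.19769842e+00] [-7.85354627 -3.48887878  1.69346018] 0.06476784411409207
```

View pics/a6.png

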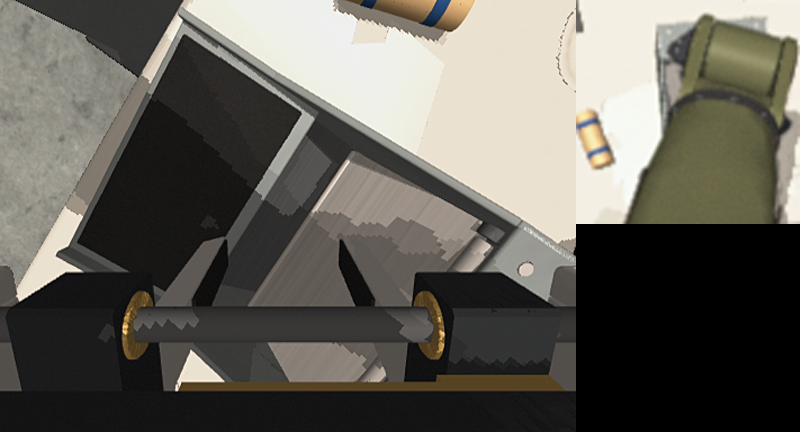

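Run:
```python
import pickle,cv2,numpy as np
from plan import *
for n in ("a5","a6"):
    o,w,s=pickle.load(open(n+".pkl","rb"));M=wM(o,w)
    h=cv2.cvtColor(w["image"],cv2.COLOR_RGB2HSV)
    for nm,lo,hi in (("blue",(100,90,30),(125,255,255)),("tan",(8,60,40),(22,255,255))):
        m=cv2.inRange(h,lo,hi);k,_,st,ce=cv2.connectedComponentsWithStats(m)
        print(n,nm,[(np.round(ce[i]*1.125).tolist(),int(st[i,4])) for i in range(1,k) if st[i,4]>8])
    if n=="a6":
        P=box(t)([(.0145,y,.0125) for y in (0,-.03,-.06)]+[(.02,y,-.05) for y in (0,-.03,-.06)]); print(proj(w,P,M)*1.125)
        T=Ro.from_euler("xyz",o["eef_rot"]).as_matrix()
        for sgn in(1,-1): print(local(t,o["ee_pos"]+T@[0,sgn*(o["grip_width"]/2+.00625),.199]))
```

```text
a5 blue [([356.0, 5.0], 109), ([423.0, 8.0], 161), ([229.0, 261.0], 357), ([195.0, 302.0], 42)]
a5 tan [([338.0, 4.0], 182), ([391.0, 6.0], 584), ([441.0, 8.0], 300), ([236.0, 242.0], 1106), ([220.0, 286.0], 1437), ([69.0, 325.0], 1170), ([496.0, 325.0], 1154), ([430.0, 385.0], 2932)]
a6 blue [([368.0, 3.0], 74), ([436.0, 12.0], 279)]
a6 tan [([355.0, 1.0], 39), ([406.0, 8.0], 771), ([454.0, 15.0], 578), ([134.0, 325.0], 880), ([432.0, 325.0], 875), ([393.0, 385.0], 3625)]
[[273.94554396 240.24702897]
 [245.82308079 281.96362618]
 [219.43254458 321.11109924]
 [282.57786344 217.08634232]
 [261.19421809 249.05439289]
 [240.80985198 279.52854434]]
[0.05672499 0.01627566 0.00437659]
[-0.00816724 -0.0256684   0.00449173]
```

The roll has left the sill and fallen inside: no tan or blue is visible at the mouth or on the mat. I'll withdraw straight back so the flap follows shut, then lift clear.

Request:
servo_tool:
  motion:
    - [0.31, -0.5, 0, 0, 0]
    - [0.31, -1.3, -0.1, 0, 0]
    - [0.31, -2.2, -0.1, 0, 0]
    - [0.31, -3.1, -0.2, 0, 0]
    - [0.31, -4, -0.2, 0, 0]
    - [0.31, -4.9, -0.3, 0, 0]
    - [0.31, -5.8, -0.3, 0, 0]
    - [0.31, -6.7, -0.4, 0, 0]
    - [0.31, -7.6, -0.4, 0, 0]
    - [0.31, -9, -0.5, 0, 0]
    - [0.31, -10.5, -0.6, 0, 0]
    - [0.31, -12, -0.6, 0, 0]
    - [0.31, -12, -0.6, 3, 0]
    - [0.31, -12.5, -0.6, 7, 0]
    - [0.31, -13, -0.6, 11, 0]
    - [0.31, -13, -0.6, 13, 0]
    - [0.31, -13, -0.6, 13, 0]
    - [0.31, -13, -0.6, 13, 0]

```text
time_s: 13.82
ee_pos: [0.3578, -0.1171, 0.4176]
eef_rot: [-3.141, -0.001, 2.198]
force: [0.2, 1.2, -0.3]
grip_width: 0.0647
grip_force: 0.0
```

```bash
python3 look.py a7
```

```text
13.825 [ 0.35778405 -0.11714035  0.41757974] [-3.14088369e+00 -1.13111264e-03  2.19788911e+00] [ 0.24343175  1.15236942 -0.28707492] 0.06470917357788944
```

View pics/a7.png

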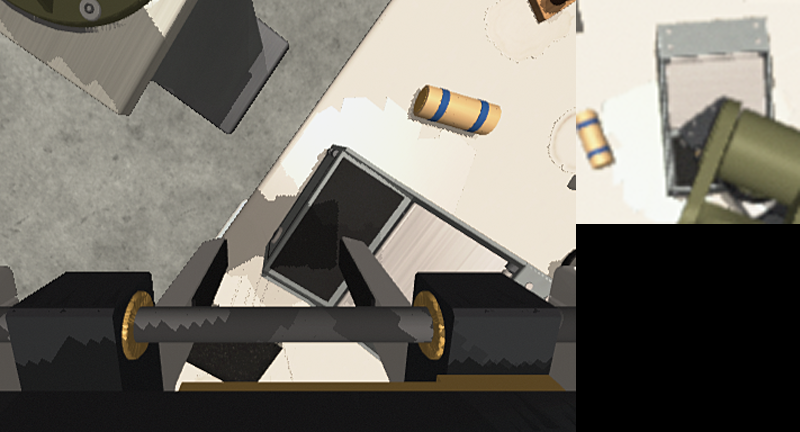

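The sill is empty (mat around (340,230)), the flap is flush at the sill edge (408,205), and the gripper is clear. I'm handing in.

```bash
python3 -c "
from station import ctrl
print(ctrl.hand_in())"
```

```text
the job is handed in; nothing more can be done
None
```

The smaller coin roll is in the drop box, the flap looks fully shut in the last picture, and the job was handed in at about 14 s; I squared the roll on the sill with a light two-finger push before opening the flap.

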